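# Sweep the scrap heat sink into the scrap box

## Task

Slide the open plywood scrap box over until it stands up against the right-hand side of the power supply, in line with the finned heat sink lying on top. Then push the heat sink off that side so that it drops into the box, and leave the box there, upright, with the heat sink inside it. Leave the transformer on the power supply where it is.

Things in the scene. Friction and masses are not known exactly. Their poses are not given: they have to be found in the camera images.
- psu: Grey metal bench power supply, a box 280 (x) x 340 (y) x 120 (z) mm with a flat top, fixed to the bench; origin at the centre of its underside. Its knobs and display face its -x side (the robot). Its right-hand side, seen from the robot, is its flat -y face, 170 mm from the origin.
- box: Open-topped plywood scrap box, empty and loose on the bench, outside 200 (x) x 180 (y) x 85 (z) mm, walls and floor 8 mm thick, 0.45 kg; origin at the centre of its underside, z up. It starts standing away from the -y side of the power supply.
- heatsink: Loose scrap aluminium heat sink lying flat on the power supply, fins upward: 100 (x) x 90 (y) x 38 (z) mm, solid base 10 mm thick, seven 5 mm fins running along its x; about 0.28 kg; origin at the centre of its underside. It lies in either the front or the rear half of the top.
- heatsink_mid (a point): The centre of the heat sink's bulk, 19 mm above the origin of the heat sink along its z; same axes.
- transformer: Loose transformer standing on the power supply, in the other half of the top: dark steel core with a copper coil, 92 (x) x 64 (y) x 62 (z) mm, about 0.8 kg; origin at the centre of its underside. It is to stay where it is.
Things that resemble listed ones, but are neither listed nor needed, are in the scene too. Of the things like the heatsink, leave any that is blue, green or yellow; of the rest the smaller one is meant.

How it is judged:
By the outcome, as a careful person would: the job done as asked, in the order asked, and still so for the second after the job is handed in, with the robot touching nothing.
It also fails if it takes over 56 s, if anything falls off the work surface, if the arm or the gripper's body presses on something with over 40 N, if the wrist force passes 120 N, or if a joint passes its speed limit or range.

## Robot

A 7-joint arm with a two-finger parallel gripper is mounted at the origin on the work surface. World frame = base frame: x ahead of the robot, y to its left, z up, the work surface at z = 0. Lengths are in m, angles in rad, forces in N, time in s.
With the tool pointing down it reaches from about 0.425 to 0.925 m from the base axis. Payload 6.8 kg.
Tool frame: the origin (TCP) lies at the very end of the fingers, on their centre line; the grasp point (between the pads) lies 19 mm behind it (grip_point_offset is the distance from the TCP to the grasp point, in m); z points along the fingers, y is the line along which they close (so a half turn about z gives the same grasp; the last joint's range is limited). The gripper opens to 85 mm and grips with 20 to 120 N. Pads are 22 mm wide; open, the fingers measure 114 mm over their backs; the gripper's body (76 mm by 85 mm) begins 54 mm behind the grasp point. The pads swing forward as they close: fully open they stand 13 mm farther back than shut.
Start: joints at [-1.215, 0.477, 0.022, 1.555, -0.011, 1.109, -0.083], TCP at [0.302, 0.604, 0.231] pointing down, gripper open.
Joint ranges: [-2.96, 2.96], [-0.34, 2.1], [-1.41, 1.46], [0.24, 2.44], [-1.37, 4.51], [0.17, 1.92], [-2.96, 2.96]. Speed limits (rad/s): [2.39, 2.39, 3.14, 3.14, 3.14, 3.14, 3.14].

## Interface

Orientations are given as a unit quaternion [w, x, y, z].
In Python, from station import * gives the robot as it stands.
- The arm moves only by the tool carry_out, never from a script. Its argument "rows" is text: rows parted by semicolons, each of 4 numbers parted by spaces: the shift along the world's x, y, z in mm, then the turn about the world's z in degrees. In form: dx dy dz yaw; .... A call has 1 to 10 rows; each row shifts and turns the commanded pose from where the row before left it; what a row does not reach is not made up. A row lasts 1/8 s, in which the tool goes at most 62.5 mm and 10.7 degrees, less where a joint would pass 70% of its speed; a pose out of reach is approached as far as the arm can. A call is refused whole if a number of a shift passes 62.5 or a number of a turn 10.7, either way. A call with a gripper value outside its range is refused whole. "claw" is the finger opening in mm, from 0 to 85.4, set as the call begins (left out, the last holds). The fingers move at their own pace and stop on an object; "force" is the grip in N (left out, the last holds). Time passes only in rows, so rows that do not move let the fingers close. It gives the time, the measured TCP pose, the force, the opening and the grip force at its end, in the units of the state.
- get_obs(): the state, without advancing time (a new reading comes with each control period).
- read_camera(name): name is "side" or "top"; returns a dict with "img" (480x640x3 uint8, blue, green, red), "fov_y" (degrees; the focal length in pixels is half the picture's height over the tangent of half this angle, whatever the lens; pixels are square), "cx", "cy" (the principal point, pixels), "distortion" ([k1, k2, p1, p2, k3] as OpenCV has them; the pictures are not rectified), "world_to_cam" (4x4, takes a point from world to camera coordinates). Camera axes: x right, y up, looking along -z (the intrinsics and any distortion apply to the point x, -y, -z); pixel columns grow to the right and rows downward; lengths in m; the calibration is good to about 2 mm. A picture is of the moment at which its call begins. There is no depth.
- hand_in(): hands the job in; it is judged then, once.
Trained networks look in the newest picture that a camera, given by its name, has taken for a name from the list of things; names that differ only in an ending like _2 or _b are one class to them, and where a whole thing is asked for, a point or a joint stands for the part that bears it (a point fixed in the world has none). Each returns a list of dicts, best first, with "confidence" (0 to 1); they miss things now and then, are a little off and sometimes report something else, mostly with a low value. They report only what shows in the picture. A call takes as long as a camera call. They do not tell look-alikes from the thing itself.
- recognise(camera, thing): "centre" ([column, row] in pixels, amid what is visible of it).
- outline_of(camera, thing): "pixels" (480x640 bool, what is visible of it) and "centre" ([column, row] in pixels, amid what is visible of it).
- place_of(camera, thing): "centre" ([column, row] in pixels: a listed point, or the origin of a listed thing).
The state is a dict: "t": time; "q": joint angles; "joint_vel": joint speeds; "joint_torque": joint torques, N m; "eef_pos": TCP position; "tool_rot": TCP orientation; "contact_force": force on the tool from outside, world axes, zero at the start; "torque": the same for the moment, N m; "gripper_width": opening from 0.0 (shut) to 1.0 (fully open); "grasp_force": force on a finger pad.
Only numpy, scipy, OpenCV 4.12 (cv2) and the standard library are available. Lean on these libraries where they do the work, as an engineer would, in place of code of your own. Each camera call takes 0.05 s, during which the arm holds its last target. There are 200 camera calls.

## Working session

There is one attempt and no reset: what is moved stays moved. The work goes in short steps, Python scripts to look and compute and a tool call to move; the robot and the scene stay as the last step left them, time stands still between calls to the robot, and variables do not carry over. Pictures are saved under pics/ and viewed, at most 10 in all, crops included, and the job is handed in when it is done.

Besides the shell and the picture viewer there is one more tool, called after "Call:" by a JSON object that holds its "name" and its "arguments", one argument or row to a line. carry_out: Moves the arm, as the interface text tells. Its arguments: {"type":"object","properties":{"rows":{"type":"string"},"claw":{"type":"number"},"force":{"type":"number"}},"required":["rows"]}

```bash
mkdir -p pics; cat > h.py <<'E'
from station import *
import numpy as np, cv2
def K(c):
    f=c["img"].shape[0]/2/np.tan(np.radians(c["fov_y"])/2)
    return np.array([[f,0,c["cx"]],[0,f,c["cy"]],[0,0,1.]]),np.array(c["distortion"],float)
def at_z(c,px,z):
    k,d=K(c); u=cv2.undistortPoints(np.array(px,float).reshape(-1,1,2),k,d).reshape(-1,2)
    T=np.array(c["world_to_cam"]); R,t=T[:3,:3],T[:3,3]; o=-R.T@t
    r=np.c_[u[:,0],-u[:,1],-np.ones(len(u))]@R
    return o+r*((z-o[2])/r[:,2])[:,None]
def proj(c,P):
    k,d=K(c); T=np.array(c["world_to_cam"]); q=np.atleast_2d(P)@T[:3,:3].T+T[:3,3]
    q=q*[1,-1,-1]; return cv2.projectPoints(q,np.zeros(3),np.zeros(3),k,d)[0].reshape(-1,2)
E
python3 - <<'E'
from h import *
o=get_obs();print(o["t"],o["eef_pos"],o["tool_rot"],o["gripper_width"])
for n in("top","side"):
    c=read_camera(n);cv2.imwrite(f"pics/{n}0.png",c["img"])
    for th,z in(("psu",0),("box",0),("heatsink",.12),("transformer",.12)):
        for r in place_of(n,th):print(n,th,np.round(r["centre"]),round(r["confidence"],2),at_z(c,r["centre"],z).round(3)[0])
E
```

```text
0.0 [0.30168615 0.60316777 0.23031636] [-1.76641971e-04  2.29831386e-01  9.73230030e-01 -9.01065532e-04] 1.0003942717461807
top psu [303. 220.] 0.82 [0.567 0.168 0.   ]
top box [432. 193.] 0.91 [ 0.655 -0.207  0.   ]
top heatsink [315. 182.] 0.84 [0.65  0.133 0.12 ]
top heatsink [203. 338.] 0.81 [0.232 0.417 0.12 ]
top heatsink [408. 279.] 0.71 [ 0.396 -0.115  0.12 ]
top heatsink [284. 317.] 0.64 [0.292 0.208 0.12 ]
top heatsink [302. 136.] 0.56 [0.781 0.173 0.12 ]
top transformer [303. 236.] 0.89 [0.505 0.162 0.12 ]
side psu [290. 235.] 0.73 [ 0.534  0.294 -0.   ]
side psu [319. 263.] 0.68 [0.581 0.163 0.   ]
side box [408. 371.] 0.89 [ 0.675 -0.215  0.   ]
side heatsink [402. 243.] 0.93 [0.759 0.059 0.12 ]
side heatsink [180. 218.] 0.87 [0.244 0.29  0.12 ]
side heatsink [210. 265.] 0.81 [0.297 0.095 0.12 ]
side heatsink [277. 364.] 0.77 [ 0.389 -0.209  0.12 ]
side heatsink [350. 230.] 0.56 [0.65  0.138 0.12 ]
side transformer [288. 236.] 0.81 [0.496 0.153 0.12 ]
side transformer [406. 369.] 0.71 [ 0.622 -0.282  0.12 ]
```

```bash
ls -la . pics; nproc
```

```text
.:
total 16
drwxr-xr-x  3 agent agent 4096 Nov 30 03:55 .
drwxr-xr-x 23 root  root  4096 Nov 30 03:54 ..
-rw-r--r--  1 agent agent  659 Nov 30 03:55 h.py
drwxr-xr-x  2 agent agent 4096 Nov 30 03:55 pics

pics:
total 924
drwxr-xr-x 2 agent agent   4096 Nov 30 03:55 .
drwxr-xr-x 3 agent agent   4096 Nov 30 03:55 ..
-rw-r--r-- 1 agent agent 502832 Nov 30 03:55 side0.png
-rw-r--r-- 1 agent agent 433478 Nov 30 03:55 top0.png
4
```

View pics/top0.png

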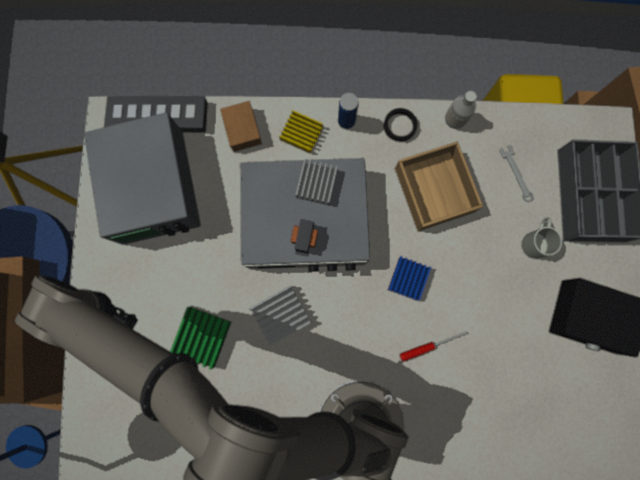

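View pics/side0.png

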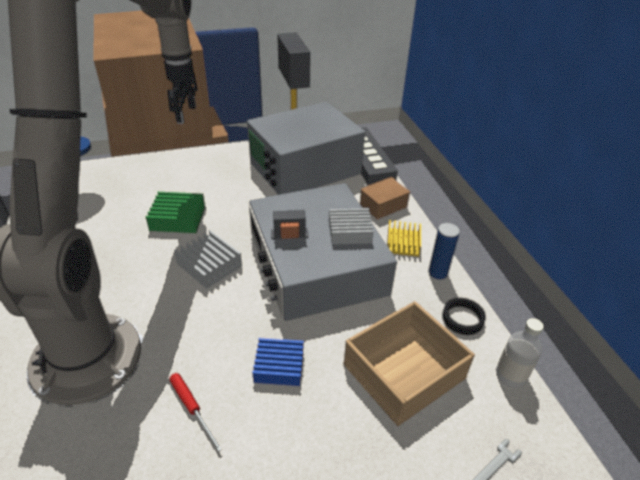

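The candidates for the heat sink, by pixel in the top view, are:
- grey one on the supply (318,182)
- grey one on the bench (284,315), which is larger
- green (202,337)
- blue (410,278)
- yellow (303,131)

I choose the grey one on the supply. The box is turned at (438,187), and the transformer is at (304,236). Next I'll fit poses to the outlines and check the choice in a crop.

```bash
cat >> h.py <<'E'
from scipy.optimize import minimize
D=dict(psu=(.28,.34,.12,0),box=(.2,.18,.085,0),heatsink=(.1,.09,.038,.12),transformer=(.092,.064,.062,.12))
def verts(th,p,z0=None):
    a,b,h,z=D[th]; z=z if z0 is None else z0
    V=np.array([[i*a/2,j*b/2,k*h] for i in(-1,1) for j in(-1,1) for k in(0,1)])
    s,c_=np.sin(p[2]),np.cos(p[2])
    return V@np.array([[c_,-s,0],[s,c_,0],[0,0,1]]).T+[p[0],p[1],z]
def fit(th,p0,cams=("top","side"),maxd=40,z0=None):
    ms=[]
    for n in cams:
        c=read_camera(n); g=proj(c,verts(th,p0,z0)).mean(0)
        L=[r for r in outline_of(n,th) if np.hypot(*(np.array(r["centre"])-g))<maxd]
        if L: ms.append((c,L[0]["pixels"].astype(np.uint8)))
    def cost(p):
        e=0
        for c,m in ms:
            w=np.zeros((480*4,640*4),np.uint8)
            cv2.fillConvexPoly(w,cv2.convexHull(np.round(proj(c,verts(th,p,z0))*4+1.5).astype(np.int32)),255)
            w=cv2.resize(w,(640,480),interpolation=cv2.INTER_AREA)/255.
            e+=np.abs(w-m).sum()/m.sum()
        return e
    S=np.array([p0]+[np.array(p0)+d for d in np.diag([.02,.02,.15])])
    r=minimize(cost,p0,method="Nelder-Mead",options=dict(initial_simplex=S,xatol=2e-4,fatol=1e-4))
    return r.x,r.fun/max(len(ms),1),len(ms),ms
E
python3 - <<'E'
from h import *
fits={}
for th,p in(("psu",(.573,.165,0)),("box",(.66,-.21,.3)),("heatsink",(.65,.133,0)),("transformer",(.5,.16,0))):
  for cams in(("top","side"),("top",),("side",)):
    x,e,n,_=fit(th,p,cams);print(th,cams,x[:2].round(4),np.degrees(x[2]).round(1),round(e,3),n)
    if len(cams)==2:fits[th]=x
out=[]
for n,(u,v) in(("top",(345,200)),("side",(350,300))):
    c=read_camera(n);im=cv2.resize(c["img"],None,fx=3,fy=3,interpolation=cv2.INTER_CUBIC)
    for th,x in fits.items():
        P=proj(c,verts(th,x))*3+1
        for i in range(8):
            for k in(1,2,4):
                if i^k>i:cv2.line(im,tuple(int(q) for q in P[i]),tuple(int(q) for q in P[i^k]),(0,0,255),1)
    out.append(im[v*3-300:v*3+300,u*3-400:u*3+400][:, :800])
    cv2.imwrite(f"pics/{n}1.png",out[-1])
E
```

```text
psu ('top', 'side') [0.5741 0.1637] 3.0 0.203 2
psu ('top',) [0.5734 0.1636] 3.1 0.2 1
psu ('side',) [0.573 0.165] 0.0 0.0 0
box ('top', 'side') [ 0.6671 -0.2121] 18.9 0.039 2
box ('top',) [ 0.6652 -0.2123] 19.3 0.034 1
box ('side',) [ 0.667  -0.2107] 19.2 0.034 1
heatsink ('top', 'side') [0.6476 0.1305] -11.3 0.05 2
heatsink ('top',) [0.6451 0.1315] -11.3 0.063 1
heatsink ('side',) [0.6488 0.1307] -11.7 0.035 1
transformer ('top', 'side') [0.4986 0.1571] -9.5 0.468 2
transformer ('top',) [0.4951 0.1607] 0.4 0.454 1
transformer ('side',) [0.5026 0.1718] -12.1 0.477 1
```

View pics/top1.png

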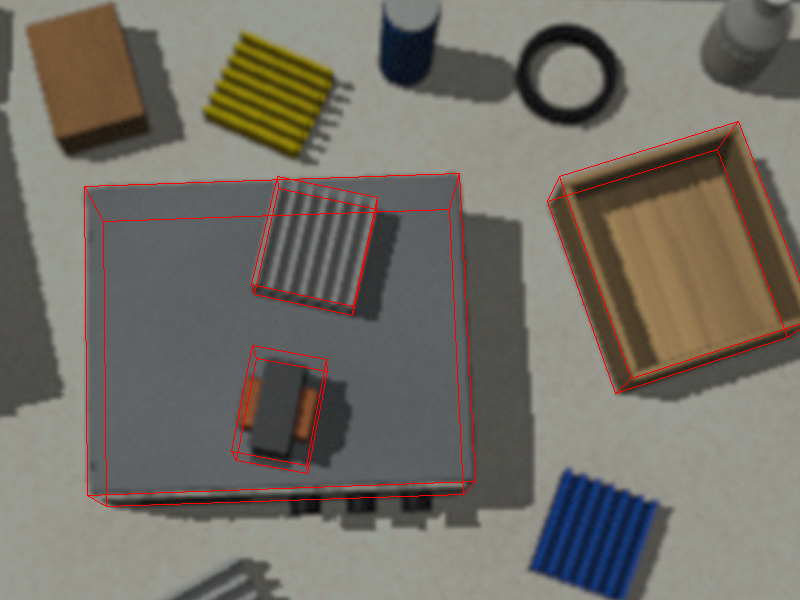

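View pics/side1.png

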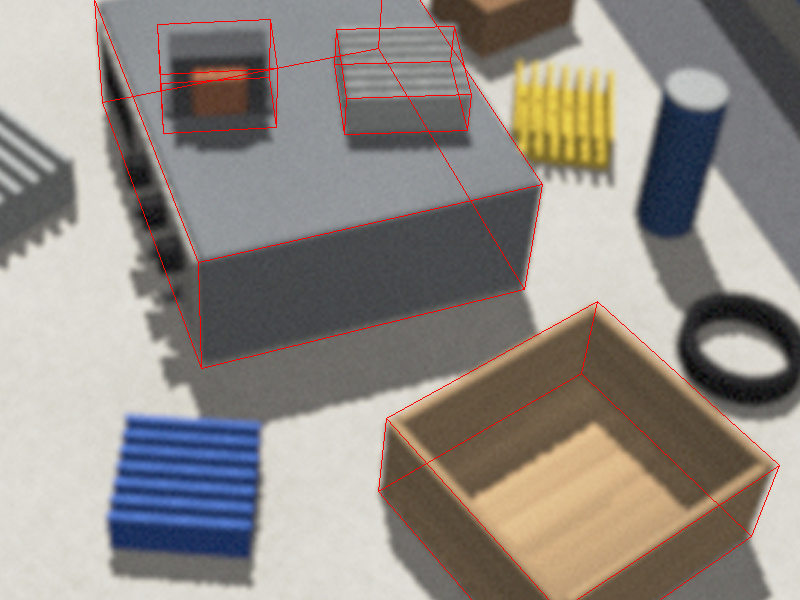

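The overlays match. In the crop the chosen heat sink is the small grey one on the supply, with the larger grey one on the bench. The plan is to grip the box's far (-y) wall, then slide and turn the box to about (0.659, -0.092) at yaw 3°.

Call:
{"name": "carry_out", "arguments": {
  "rows": "10 -25 30 -6.5;18 -42 20 -6.5;18 -42 0 -6.5;18 -42 0 -6.5;18 -42 0 -6.5;18 -42 0 -6.5;18 -42 0 -6.5;18 -42 0 -6.5;18 -42 0 -6.5;18 -42 0 -6.5",
  "claw": 60
}}

```text
t: 3.45
eef_pos: [0.4744, 0.1994, 0.2816]
tool_rot: [-0.0, 0.718, 0.696, 0.0]
contact_force: [1.2, 0.2, 0.9]
gripper_width: 0.705
grasp_force: 0.0
```

Call:
{"name": "carry_out", "arguments": {
  "rows": "18 -42 0 -6.5;18 -42 0 -6.5;18 -42 0 -6.5;18 -42 0 -6.5;18 -42 0 -6.5;18 -42 0 -6.5;18 -42 0 -6.5;18 -42 0 -6.5;18 -42 0 -6.5;0 0 0 0"
}}

```text
t: 4.7
eef_pos: [0.6358, -0.1817, 0.2812]
tool_rot: [0.001, 0.967, 0.255, -0.0]
contact_force: [-0.2, -0.2, -0.1]
gripper_width: 0.702
grasp_force: 0.0
```

```bash
cat >> h.py <<'E'
from scipy.spatial.transform import Rotation as Ro
def pose():
    o=get_obs(); q=o["tool_rot"]; y=Ro.from_quat([q[1],q[2],q[3],q[0]]).as_matrix()
    print("t",round(o["t"],2),"tcp",(np.array(o["eef_pos"])*1000).round(1),"tooly deg",np.degrees(np.arctan2(y[1,1],y[0,1])).round(1),"tilt",y[:,2].round(3),"F",np.round(o["contact_force"],1),"w",round(o["gripper_width"],3),"gf",np.round(o["grasp_force"],1),"q",np.round(o["q"],2))
E
python3 -c "
from h import *
pose()"
```

```text
t 4.7 tcp [ 635.8 -181.7  281.2] tooly deg -60.4 tilt [-0.    -0.003 -1.   ] F [-0.2 -0.2 -0.1] w 0.702 gf 0.0 q [-0.31  0.49  0.73  1.57 -0.34  1.21 -0.58]
```

Call:
{"name": "carry_out", "arguments": {
  "rows": "20 -37 0 -3.6;20 -37 0 -3.5;19 -37 0 -3.5;0 0 -50 0;0 0 -50 0;0 0 -40 0;0 0 0 0"
}}

```text
t: 5.58
eef_pos: [0.6933, -0.2853, 0.1376]
tool_rot: [-0.002, 0.986, 0.169, -0.003]
contact_force: [0.4, 0.0, 0.1]
gripper_width: 0.703
grasp_force: 0.0
```

```bash
python3 -c "
from h import *
pose();c=read_camera('side');cv2.imwrite('pics/s2.png',cv2.resize(c['img'][230:480,260:580],None,fx=2.4,fy=2.4))"
```

```text
t 5.58 tcp [ 693.3 -285.3  137.6] tooly deg -70.6 tilt [-0.006  0.004 -1.   ] F [0.4 0.  0.1] w 0.703 gf 0.0 q [-0.09  0.78  0.67  1.45 -0.52  1.09 -0.55]
```

View pics/s2.png

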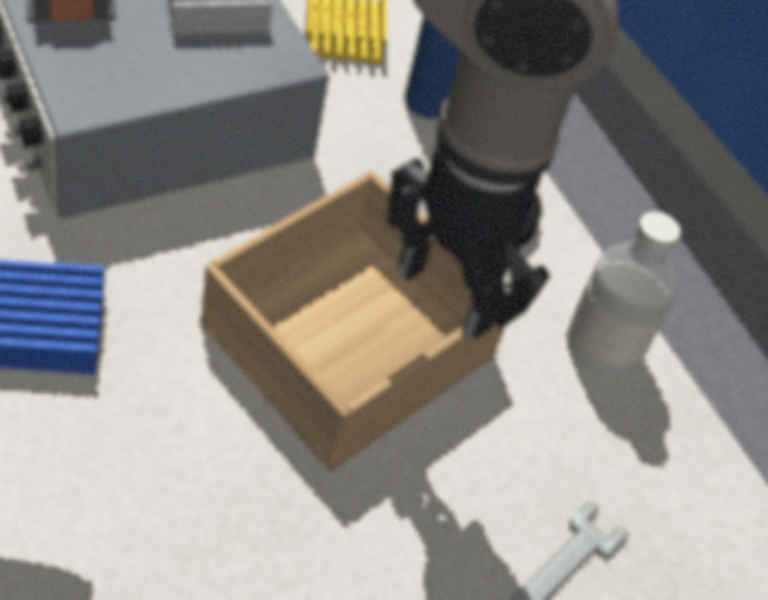

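The fingers straddle the box's right-hand (-y) wall, around crop pixel (440,350). I'll correct by 8 mm, go down and grip.

Call:
{"name": "carry_out", "arguments": {
  "rows": "2 -8 0 0;0 0 -30 0;0 0 -30 0;0 0 -25 0;0 0 0 0;0 0 0 0"
}}

```text
t: 6.38
eef_pos: [0.6978, -0.2971, 0.0579]
tool_rot: [0.001, 0.986, 0.168, 0.001]
contact_force: [0.2, 0.5, 0.8]
gripper_width: 0.703
grasp_force: 0.0
```

Call:
{"name": "carry_out", "arguments": {
  "rows": "0 0 0 0;0 0 0 0;0 0 0 0;0 0 0 0;0 0 0 0;0 0 0 0",
  "claw": 0,
  "force": 50
}}

```text
t: 7.12
eef_pos: [0.6973, -0.295, 0.057]
tool_rot: [-0.001, 0.986, 0.168, 0.0]
contact_force: [-1.9, 4.1, 5.9]
gripper_width: 0.081
grasp_force: 50.3
```

```bash
python3 -c "
from h import *
pose()
x,e,n,_=fit('box',(.667,-.212,.33));print(x.round(4),np.degrees(x[2]),e,n)"
```

```text
t 7.12 tcp [ 697.3 -295.    57. ] tooly deg -70.6 tilt [ 0.     0.002 -1.   ] F [-1.9  4.1  5.9] w 0.081 gf 50.3 q [-0.05  0.87  0.62  1.48 -0.57  0.97 -0.51]
[ 0.6687 -0.2155  0.3307] 18.94608579221309 0.79007397068311 2
```

Call:
{"name": "carry_out", "arguments": {
  "rows": "-2 6 0 -1;-4 11 0 -2;-4 11 0 -2;-4 11 0 -2;-4 11 0 -2;-4 11 0 -2;-4 11 0 -2;-3 11 0 -2;-3 10 0 -1.4;0 0 0 0"
}}

```text
t: 8.57
eef_pos: [0.6649, -0.202, 0.0569]
tool_rot: [-0.0, 1.0, 0.025, 0.0]
contact_force: [-1.1, -1.0, 6.3]
gripper_width: 0.083
grasp_force: 50.5
```

```bash
python3 -c "
from h import *
pose()
c=read_camera('top');cv2.imwrite('pics/t3.png',cv2.resize(c['img'][110:310,220:486],None,fx=3,fy=3))"
```

```text
t 8.57 tcp [ 664.9 -202.    56.9] tooly deg -87.1 tilt [ 0.  0. -1.] F [-1.1 -1.   6.3] w 0.083 gf 50.5 q [-0.24  0.81  0.7   1.66 -0.63  0.91 -0.82]
```

View pics/t3.png

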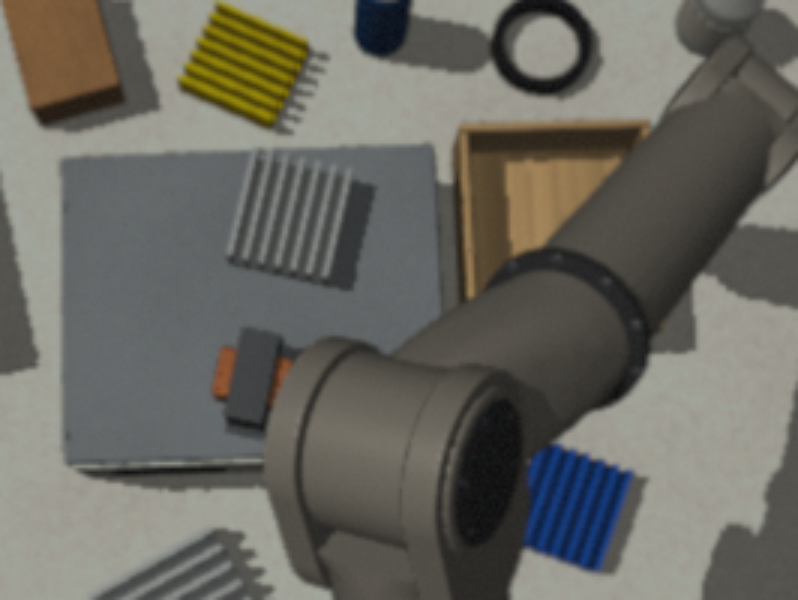

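The box's left wall (crop x≈462) is parallel to the supply's right face (crop x≈440), with a gap of about 24 mm. Closing it slowly.

Call:
{"name": "carry_out", "arguments": {
  "rows": "0 7 0 0;0 7 0 0;0 4 0 0;0 2 0 0;0 0 0 0"
}}

```text
t: 9.25
eef_pos: [0.6651, -0.1836, 0.0569]
tool_rot: [0.001, 1.0, 0.025, 0.001]
contact_force: [-0.2, -6.0, 6.4]
gripper_width: 0.084
grasp_force: 50.3
```

Call:
{"name": "carry_out", "arguments": {
  "rows": "0 2 0 0;0 0 0 0"
}}

```text
t: 9.5
eef_pos: [0.665, -0.1819, 0.057]
tool_rot: [0.001, 1.0, 0.025, 0.001]
contact_force: [0.9, -5.5, 5.1]
gripper_width: 0.087
grasp_force: 50.2
```

Call:
{"name": "carry_out", "arguments": {
  "rows": "0 2 0 0;0 0 0 0"
}}

```text
t: 9.75
eef_pos: [0.665, -0.1799, 0.0569]
tool_rot: [0.001, 1.0, 0.025, 0.0]
contact_force: [-0.0, -5.5, 4.3]
gripper_width: 0.084
grasp_force: 50.2
```

Call:
{"name": "carry_out", "arguments": {
  "rows": "0 2 0 0;0 0 0 0"
}}

```text
t: 10.0
eef_pos: [0.665, -0.1779, 0.0569]
tool_rot: [0.001, 1.0, 0.025, 0.0]
contact_force: [-0.3, -4.9, 4.7]
gripper_width: 0.087
grasp_force: 50.2
```

Call:
{"name": "carry_out", "arguments": {
  "rows": "0 2 0 0;0 0 0 0"
}}

```text
t: 10.25
eef_pos: [0.665, -0.176, 0.0569]
tool_rot: [0.001, 1.0, 0.025, 0.001]
contact_force: [-0.6, -5.4, 4.5]
gripper_width: 0.082
grasp_force: 50.2
```

Call:
{"name": "carry_out", "arguments": {
  "rows": "0 1.5 0 0;0 0 0 0"
}}

```text
t: 10.5
eef_pos: [0.6656, -0.1757, 0.057]
tool_rot: [0.002, 1.0, 0.025, 0.001]
contact_force: [2.2, -8.3, 1.9]
gripper_width: 0.085
grasp_force: 49.8
```

Call:
{"name": "carry_out", "arguments": {
  "rows": "0 1.5 0 0;0 0 0 0"
}}

```text
t: 10.75
eef_pos: [0.6656, -0.1757, 0.057]
tool_rot: [0.003, 1.0, 0.024, 0.001]
contact_force: [2.6, -11.6, -0.6]
gripper_width: 0.083
grasp_force: 49.6
```

```bash
python3 -c "
from h import *
pose()
c=read_camera('top');t=cv2.resize(c['img'][140:260,340:440],None,fx=4,fy=4)
c=read_camera('side');s=cv2.resize(c['img'][230:350,300:400],None,fx=4,fy=4)
cv2.imwrite('pics/t4.png',np.hstack([t,s]))"
```

```text
t 10.75 tcp [ 665.6 -175.7   57. ] tooly deg -87.2 tilt [ 0.003 -0.006 -1.   ] F [  2.6 -11.6  -0.6] w 0.083 gf 49.6 q [-0.29  0.8   0.7   1.68 -0.63  0.89 -0.85]
```

View pics/t4.png

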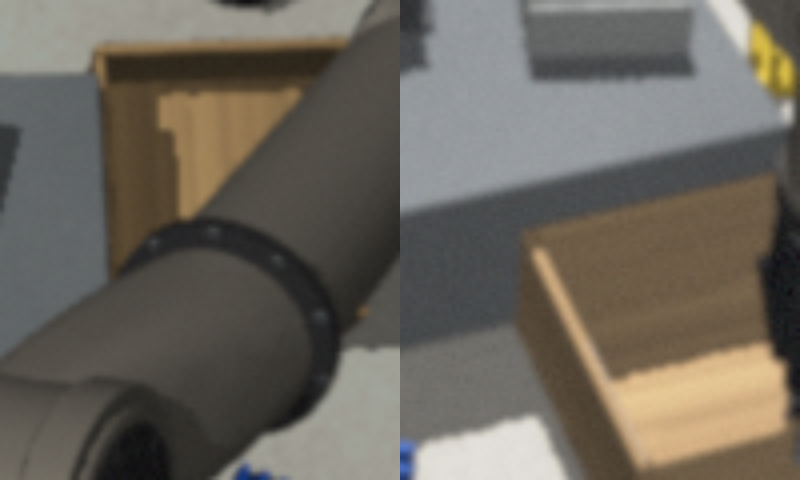

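The box is against the face: contact was felt and both views show no gap. I'll release, lift and move behind the heat sink.

Call:
{"name": "carry_out", "arguments": {
  "rows": "0 -2 0 0;0 0 0 0;0 0 0 0;0 0 0 0;0 0 20 0;0 0 45 0;0 0 45 0;0 0 45 0;0 0 45 0;0 0 0 0",
  "claw": 50
}}

```text
t: 12.1
eef_pos: [0.6667, -0.176, 0.2622]
tool_rot: [0.001, 1.0, 0.025, 0.004]
contact_force: [0.5, -0.6, 0.3]
gripper_width: 0.585
grasp_force: 0.0
```

Call:
{"name": "carry_out", "arguments": {
  "rows": "-2 40 0 9;-3 40 0 9;-3 40 0 9;-3 40 0 9;-2 40 0 9;-2 40 0 9;-2 40 0 9;-2 40 0 9;-2 40 0 9;-2 40 0 9"
}}

```text
t: 13.35
eef_pos: [0.6415, 0.2266, 0.2565]
tool_rot: [-0.0, 0.687, 0.726, -0.0]
contact_force: [0.7, -0.6, -0.3]
gripper_width: 0.584
grasp_force: 0.0
```

```bash
python3 -c "
from h import *
pose()
x,e,n,_=fit('box',(.66,-.09,.05));print('box',x.round(4),np.degrees(x[2]),e,n)"
```

```text
t 13.35 tcp [641.5 226.6 256.5] tooly deg 3.2 tilt [-0. -0. -1.] F [ 0.7 -0.6 -0.3] w 0.584 gf 0.0 q [-0.74  0.49  0.45  1.54 -0.23  1.16 -0.19]
box [ 0.66   -0.0918  0.0544] 3.1146811852680276 0.05078189225174513 2
```

Call:
{"name": "carry_out", "arguments": {
  "rows": "0 0 -40 0;0 0 -40 0;0 0 -30 0;0 0 -12 0;0 0 -6 0;0 0 0 0"
}}

```text
t: 14.3
eef_pos: [0.6425, 0.2254, 0.1291]
tool_rot: [0.0, 0.689, 0.725, 0.0]
contact_force: [-0.8, 0.1, 0.8]
gripper_width: 0.586
grasp_force: 0.0
```

```bash
python3 -c "
from h import *
pose()
c=read_camera('top');t=cv2.resize(c['img'][130:270,230:390],None,fx=2.5,fy=2.5)
c=read_camera('side');s=cv2.resize(c['img'][150:290,270:430],None,fx=2.5,fy=2.5)
cv2.imwrite('pics/t5.png',np.hstack([t,s]))"
```

```text
t 14.3 tcp [642.5 225.4 129.1] tooly deg 2.9 tilt [ 0.001  0.    -1.   ] F [-0.8  0.1  0.8] w 0.586 gf 0.0 q [-0.7   0.62  0.4   1.65 -0.28  0.93 -0.15]
```

View pics/t5.png

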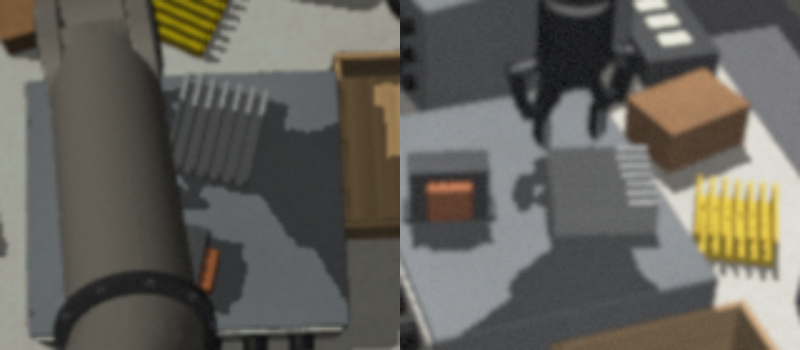

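The fingers stand behind the heat sink, at crop (540,130) and (600,125) in the side view, a little to the left. I'll shift 8 mm in +x and push.

Call:
{"name": "carry_out", "arguments": {
  "rows": "8 -5 -2 0;0.5 -10 0 0;0.5 -10 0 0;0.5 -10 0 0;0.5 -10 0 0;0.5 -10 0 0;0.5 -10 0 0;0.5 -10 0 0;0.5 -10 0 0;0.5 -10 0 0"
}}

```text
t: 15.65
eef_pos: [0.6546, 0.1301, 0.1263]
tool_rot: [0.0, 0.689, 0.725, 0.0]
contact_force: [-0.2, 2.1, 0.1]
gripper_width: 0.586
grasp_force: 1.2
```

```bash
python3 -c "
from h import *
pose()
x,e,n,_=fit('heatsink',(.652,.07,.05),('side',));print('hs',x.round(4),np.degrees(x[2]),e,n)
x,e,n,_=fit('heatsink',(.652,.07,.05));print('hs',x.round(4),np.degrees(x[2]),e,n)"
```

```text
t 15.65 tcp [654.6 130.1 126.3] tooly deg 2.9 tilt [ 0.  0. -1.] F [-0.2  2.1  0.1] w 0.586 gf 1.2 q [-0.57  0.6   0.41  1.69 -0.28  0.91 -0.  ]
hs [0.6637 0.0711 0.0339] 1.9403324418777523 0.054143969582861114 1
hs [0.6629 0.0696 0.0114] 0.654755159767507 0.5932778096911533 2
```

Call:
{"name": "carry_out", "arguments": {
  "rows": "0.3 -10 0 0;0.3 -10 0 0;0.3 -10 0 0;0.3 -10 0 0;0.3 -10 0 0;0.3 -10 0 0;0.3 -10 0 0;0.3 -12 0 0;0.3 -15 0 0;0.3 -15 0 0"
}}

```text
t: 17.2
eef_pos: [0.6574, 0.0165, 0.1263]
tool_rot: [0.0, 0.689, 0.725, -0.0]
contact_force: [0.0, -0.4, 0.8]
gripper_width: 0.586
grasp_force: 0.0
```

Call:
{"name": "carry_out", "arguments": {
  "rows": "0.5 -15 0 0;0.5 -15 0 0;0 0 0 0;0 0 0 0;0 0 0 0"
}}

```text
t: 17.82
eef_pos: [0.6585, -0.0102, 0.1262]
tool_rot: [-0.0, 0.688, 0.725, 0.0]
contact_force: [-0.0, 0.4, 0.3]
gripper_width: 0.583
grasp_force: 0.0
```

```bash
python3 -c "
from h import *
pose()
c=read_camera('top');t=cv2.resize(c['img'][130:270,310:470],None,fx=2.5,fy=2.5)
c=read_camera('side');s=cv2.resize(c['img'][210:350,290:450],None,fx=2.5,fy=2.5)
cv2.imwrite('pics/t6.png',np.hstack([t,s]))"
```

```text
t 17.82 tcp [658.5 -10.2 126.2] tooly deg 3.0 tilt [-0.     0.001 -1.   ] F [-0.   0.4  0.3] w 0.583 gf 0.0 q [-0.37  0.59  0.41  1.71 -0.29  0.91  0.21]
```

View pics/t6.png

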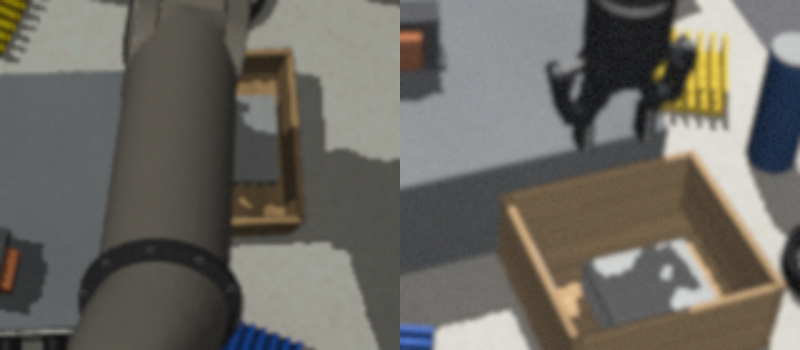

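The heat sink lies flat, fins down, in the box (side crop about (650,280)). I'll lift away and check the box and transformer.

Call:
{"name": "carry_out", "arguments": {
  "rows": "0 10 20 0;0 20 40 0;0 20 40 0;0 40 20 0;0 45 0 0;0 45 0 0;-10 45 0 0;-10 45 0 0;-10 45 0 0;0 0 0 0"
}}

```text
t: 19.18
eef_pos: [0.6259, 0.3111, 0.2473]
tool_rot: [-0.001, 0.686, 0.728, 0.001]
contact_force: [-0.1, 0.4, 1.0]
gripper_width: 0.586
grasp_force: 0.0
```

```bash
python3 -c "
from h import *
pose()
x,e,n,_=fit('box',(.66,-.09,.05));print('box',x.round(4),np.degrees(x[2]),e,n)
for r in place_of('side','transformer')[:2]:print(r['centre'],r['confidence'],at_z(read_camera('side'),r['centre'],.12))
c=read_camera('top');t=cv2.resize(c['img'][130:270,230:470],None,fx=3.3,fy=3.3)
cv2.imwrite('pics/t7.png',t)"
```

```text
t 19.18 tcp [625.9 311.1 247.3] tooly deg 3.4 tilt [-0.     0.004 -1.   ] F [-0.1  0.4  1. ] w 0.586 gf 0.0 q [-0.82  0.53  0.41  1.5  -0.22  1.16 -0.31]
box [ 0.6601 -0.0928  0.058 ] 3.3232941740480504 0.32566451627392007 2
[291.5, 235.8] 0.71 [[0.5039358  0.15155611 0.12      ]]
```

View pics/t7.png

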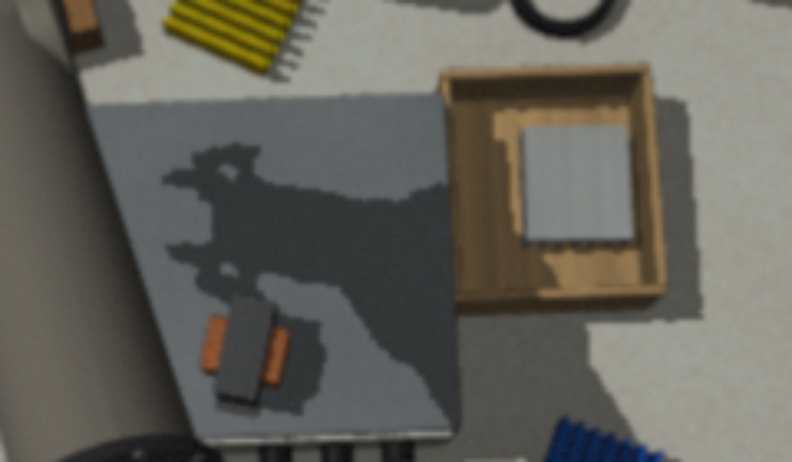

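The box stands flush against the face (crop x≈450) with the heat sink inside at (578,183), and the transformer hasn't moved.

```bash
python3 -c "
from station import *
print(hand_in())"
```

```text
the job is handed in; nothing more can be done
None
```

The job is handed in after about 19 s of robot time: the box is upright against the power supply's right-hand side, the heat sink lies inside it (upside down, fins downward), and the transformer is where it was.

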